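# Make up two recipe kits on the pastry board

### The arm

A 6-joint arm with a two-finger parallel gripper is mounted at the origin on the work surface. World frame = base frame: x ahead of the robot, y to its left, z up, the work surface at z = 0. Lengths are in m, angles in rad, forces in N, time in s.
With the tool pointing down it reaches from about 0.35 to 1 m from the base axis. Payload 7.1 kg.
Tool frame: the origin (TCP) lies between the finger pads; the fingertips stand 22 mm ahead of it and the grasp point (between the pads) lies 3 mm ahead of it; z points along the fingers, y is the line along which they close (so a half turn about z gives the same grasp; the last joint's range is limited). The gripper opens to 85 mm and grips with 20 to 120 N. Pads are 22 mm wide; open, the fingers measure 114 mm over their backs; the gripper's body (76 mm by 85 mm) begins 54 mm behind the grasp point. The pads swing forward as they close: fully open they stand 13 mm farther back than shut.
Start: joints at [1.268, 0.423, 1.63, -0, 1.089, -0.019], TCP at [0.175, 0.6, 0.253] pointing down, gripper open.
Joint ranges: [-3, 3], [-0.9, 2.11], [0.09, 2.58], [-1.31, 4.45], [0.11, 2.69], [-2.54, 2.54]. Speed limits (rad/s): [2.39, 2.39, 3.01, 3.14, 3.14, 3.14].

### API

Orientations are given as a rotation vector (axis times angle).
In Python, from rig import manip gives the robot as it stands. The module is installed in compiled form; this text tells all that it offers. Calls block until the motion is done:
- manip.move_to(position, orientation): joint-space move of the TCP to a pose.
- manip.servo_line(position, orientation=None, rate=0.15): straight line of the TCP; orientation=None keeps the orientation; rate is the mean speed in m/s.
- manip.set_joints(angles): joint-space move.
- manip.command_gripper(opening, f_grip=None): finger opening in m; f_grip is the grip in N (None keeps the last); returns when the fingers have stopped.
- manip.hold(seconds).
- manip.solve_ik(position, orientation): joint angles nearest the present ones, or None.
- manip.camera(name): name is "scene" or "top" or "wrist"; returns a dict with "image" (384x512x3 uint8, red, green, blue), "fx", "fy", "cx", "cy" (pixels), "cam_to_world" (4x4, takes a point from camera to world coordinates); the wrist camera has in their place "mount" (4x4, takes a point from camera to tool coordinates, whose origin is the TCP and whose axes are the flange's). Camera axes: x right, y down, z forward; pixel columns grow to the right and rows downward; lengths in m; the calibration is good to about 2 mm. A picture is of the moment at which its call begins: read the wrist's pose just before it. There is no depth.
A pose or a line that the arm cannot do raises manip.IKError and nothing moves.
- manip.sign_off(): hands the job in; it is judged then, once.
Readings, each from a call of its own:
- manip.get_time(): time.
- manip.get_joint_positions(): joint angles.
- manip.get_joint_vel(): joint speeds.
- manip.get_tau(): joint torques, N m.
- manip.get_position(): TCP position.
- manip.get_ee_rot(): TCP orientation.
- manip.get_contact_force(): force on the tool from outside, world axes, zero at the start.
- manip.get_torque(): the same for the moment, N m.
- manip.get_width(): finger opening in m.
- manip.get_grip_force(): force on a finger pad.
Only numpy, scipy, OpenCV 4.12 (cv2) and the standard library are available. Lean on these libraries where they do the work, as an engineer would, in place of code of your own. Each camera call takes 0.05 s, during which the arm holds its last target. There are 200 camera calls.

### The job

Make up two recipe kits from the row of stock, one thing to a compartment and flat on its floor: in the three-compartment tray the slim bottle in the middle with the clam and the garlic bulb in the outer two, and in the two-compartment tray the plum tomato and the squat jar (either way round in both). Everything keeps the attitude it has now, upright or lying, and the two glass pieces must not be dropped or tipped. Leave the round tomato and the tall jar where they stand.

Things in the scene. Friction and masses are not known exactly. Their poses are not given: they have to be found in the camera images.
- tray_three: Shallow plain steel tray with three square compartments in a row along its own y; 322 by 110 mm, 14 mm high, fixed on the wooden board. Floor 4 mm thick; rims and dividers 4 mm thick, 10 mm above the floor. Compartments 102 x 102 mm inside, centres at x = 0, y = -106, 0 and +106 mm in its frame. Origin: centre of the underside, z up. Same after a half turn.
- tray_two: Shallow plain steel tray with two square compartments in a row along its own y; 216 by 110 mm, 14 mm high, fixed on the wooden board. Floor 4 mm thick; rims and dividers 4 mm thick, 10 mm above the floor. Compartments 102 x 102 mm inside, centres at x = 0, y = -53 and +53 mm in its frame. Origin: centre of the underside, z up. Same after a half turn.
- clam_center (a point): A closed clam lying flat, brown ringed shell: a lens 56 mm across and 36 mm high, with a blunt vertical edge from 15 to 21 mm above its underside, and a small hinge bump that sticks out 5 mm beyond the edge on its own +x side (grip it across its own y, 56 mm). This point is its middle, 18 mm above its underside; z up. About 70 g.
- garlic: A whole garlic bulb standing on its root end: round, 54 mm across at 16 to 24 mm above its underside, narrowing to a thin neck, 60 mm high in all, off-white. Origin: centre of the underside, z up. About 60 g. All seven loose things stand at the start on the wooden board, whose top is at z = 20 mm.
- bottle: Small slim oil bottle of green glass with a cork-coloured cap, standing: 38 mm across, straight-sided up to 63 mm, above that narrowing to a neck and cap 19 mm across, 105 mm high. Origin: centre of the underside, z up. About 200 g.
- plum_tomato_center (a point): A plum tomato (the long one) lying on its side: 72 mm long along its own x, with round sections 46 mm across (grip it across its own y); it rests on a slight flat and does not roll by itself. This point is its middle, 23 mm above what it lies on; z up. About 90 g.
- squat_jar: Low wide closed jar of amber glass with a steel lid, standing: straight-sided, 62 mm across, lid included, 50 mm high. Origin: centre of the underside, z up. About 160 g.
- round_tomato: Spare, not for the kits: a round tomato, 68 mm across, 51 mm high. Origin: centre of the underside, z up.
- tall_jar: Spare, not for the kits: a tall narrow closed jar of amber glass with a steel lid, 50 mm across, 105 mm high. Origin: centre of the underside, z up.
Mind the look-alikes: they are no part of the job. Leave any green or purple look-alike of the garlic alone. What is shaped like the bottle but blue is not meant.

How it is judged:
At the end, for the whole second after the job is handed in: All five rest on the floors of their own compartments, centres within 33 mm of the compartment centres along each tray axis, heights within 7 mm, upright or flat within 0.12 to 0.2 rad, bottle in the middle; released and at rest. Both spares upright within 30 mm of their starts (x of clam_center in the frame of tray_three between -0.033 and 0.033 m and z of clam_center in the frame of tray_three between 0.016 and 0.028 m and (y of clam_center in the frame of tray_three between -0.139 and -0.073 m or y of clam_center in the frame of tray_three between 0.073 and 0.139 m) and angle between the z axis of clam_center and the z axis of tray_three, either way round below 0.17 rad and x of garlic in the frame of tray_three between -0.033 and 0.033 m and z of garlic in the frame of tray_three between -0.002 and 0.01 m and (y of garlic in the frame of tray_three between -0.139 and -0.073 m or y of garlic in the frame of tray_three between 0.073 and 0.139 m) and angle between each of garlic, round_tomato, tall_jar's own z axis and vertical below 0.2 rad and x of bottle in the frame of tray_three between -0.033 and 0.033 m and z of bottle in the frame of tray_three between -0.002 and 0.01 m and y of bottle in the frame of tray_three between -0.033 and 0.033 m and angle between each of bottle, squat_jar's own z axis and vertical below 0.12 rad and horizontal distance between clam_center and garlic above 0.14 m and x of plum_tomato_center in the frame of tray_two between -0.033 and 0.033 m and z of plum_tomato_center in the frame of tray_two between 0.02 and 0.034 m and (y of plum_tomato_center in the frame of tray_two between -0.086 and -0.02 m or y of plum_tomato_center in the frame of tray_two between 0.02 and 0.086 m) and angle between plum_tomato_center's own x axis and vertical between 1.37 and 1.77 rad and x of squat_jar in the frame of tray_two between -0.033 and 0.033 m and z of squat_jar in the frame of tray_two between -0.002 and 0.01 m and (y of squat_jar in the frame of tray_two between -0.086 and -0.02 m or y of squat_jar in the frame of tray_two between 0.02 and 0.086 m) and ((y of plum_tomato_center in the frame of tray_two below 0 m and y of squat_jar in the frame of tray_two above 0 m) or (y of plum_tomato_center in the frame of tray_two above 0 m and y of squat_jar in the frame of tray_two below 0 m)) and linear speed of each of clam, garlic, bottle, plum_tomato, squat_jar below 0.03 m/s and contact force between each of clam, garlic, bottle, plum_tomato, squat_jar and the fingers below 0.05 N and distance of each of round_tomato, tall_jar from where it was at the start of the episode below 0.03 m); the robot touches nothing.
It fails at once if the glass bottle is dropped or thrown (moves faster than 0.6 m/s with no finger on it, a free fall of about 18 mm) (linear speed of bottle above 0.6 m/s and contact force between bottle and the fingers below 0.05 N).
It fails at once if the bottle is tipped by more than 0.6 rad (angle between bottle's own z axis and vertical above 0.6 rad).
It fails at once if the glass squat jar is dropped or thrown (moves faster than 0.6 m/s with no finger on it, a free fall of about 18 mm) (linear speed of squat_jar above 0.6 m/s and contact force between squat_jar and the fingers below 0.05 N).
It fails at once if the squat jar is tipped by more than 0.6 rad (angle between squat_jar's own z axis and vertical above 0.6 rad).
It fails at once if the spare round tomato or tall jar is shifted by more than 30 mm (distance of any of round_tomato, tall_jar from where it was at the start of the episode above 0.03 m).
It also fails if it takes over 112 s, if anything falls off the work surface, if the arm or the gripper's body presses on something with over 40 N, if the wrist force passes 120 N, or if a joint passes its speed limit or range.

## Working session

There is one attempt and no reset: what is moved stays moved. The work goes in short steps, each a Python script; the robot and the scene stay as the last script left them, time stands still between calls to the robot, and variables do not carry over. Pictures are saved under pics/ and viewed, at most 14 in all, crops included, and the job is handed in when it is done.

```bash
mkdir -p pics; python3 - <<'E'
from rig import manip
import cv2,numpy as np
for n in("top","scene"):
    c=manip.camera(n);cv2.imwrite(f"pics/{n}0.png",cv2.resize(c["image"][:,:,::-1],(800,600),interpolation=cv2.INTER_CUBIC))
    np.save(f"{n}.npy",c,allow_pickle=True)
    print(n,c["fx"],c["fy"],c["cx"],c["cy"],np.round(c["cam_to_world"],3).tolist())
print(manip.get_time(),manip.get_ee_rot())
E
```

```text
top 369.58412085772704 369.58412085772704 254.6526433514735 187.6524831653056 [[-0.01, -0.981, 0.194, 0.239], [-1.0, 0.007, -0.019, 0.017], [0.017, -0.194, -0.981, 1.088], [0.0, 0.0, 0.0, 1.0]]
scene 379.11883456972174 379.11883456972174 259.61831508012284 194.23492312411608 [[0.473, 0.576, -0.667, 1.023], [0.881, -0.294, 0.371, -0.308], [0.017, -0.763, -0.647, 0.641], [0.0, 0.0, 0.0, 1.0]]
0.1 [-4.44244031e-01 -3.10978649e+00  2.11806314e-03]
```

View pics/top0.png

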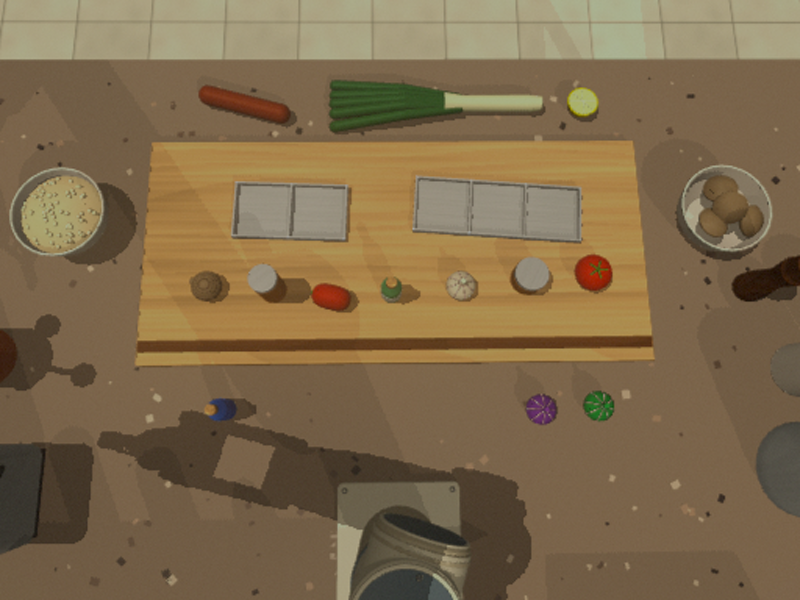

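View pics/scene0.png

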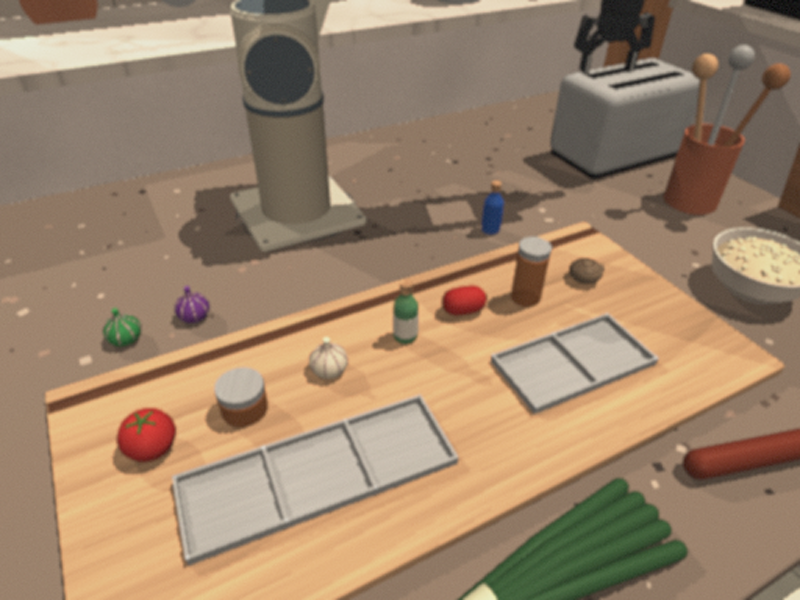

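Top view: the robot is at the bottom, and left is +y. Candidates, each with its pixel:
- **Garlic:** white (461,286). The purple (541,408) and green (599,405) ones are look-alikes.
- **Bottle:** green (391,290). The blue one (220,410) is a look-alike.
- **Jars:** squat (530,275) and tall (263,280). The scene view confirms which is which.
- **Tomatoes:** plum (331,297) and round (593,272).
- **Clam:** (206,285).
- **Trays:** two-compartment at (291,211), three-compartment at (498,209).

Next I'll measure in both images and take a close crop.

```bash
cat > h.py <<'E'
import numpy as np,cv2
from scipy.spatial.transform import Rotation as R
def ray(c,uv,z,T=None):
    T=c["cam_to_world"] if T is None else T
    d=T[:3,:3]@np.array([(uv[0]-c["cx"])/c["fx"],(uv[1]-c["cy"])/c["fy"],1.])
    return T[:3,3]+d*(z-T[2,3])/d[2]
E
python3 - <<'E'
from h import *
t=np.load("top.npy",allow_pickle=True).item();s=np.load("scene.npy",allow_pickle=True).item()
k=0.64
P={"clam":(206,285,.038,586,270),"tall":(263,273,.125,534,246),"plum":(331,297,.043,464,300),"bottle":(391,281,.125,406,288),
"garlic":(461,287,.040,328,361),"squat":(531,271,.07,240,385),"round":(593,272,.045,147,434)}
for n,(u,v,z,a,b) in P.items():print(n,ray(t,(u*k,v*k),z)[:2].round(4),ray(s,(a*k,b*k),z)[:2].round(4))
for n,cs in {"two":[(235,183),(349,184),(347,241),(233,238)],"three":[(416,178),(581,187),(580,242),(414,234)]}.items():
    p=np.array([ray(t,(u*k,v*k),.034)[:2] for u,v in cs]);c,sz,a=cv2.minAreaRect((p*1000).astype(np.float32));print(n,c,sz,a,p.mean(0).round(4))
for n,cs in {"two":[(493,358),(610,318),(656,359),(537,409)],"three":[(174,482),(421,401),(457,459),(188,556)]}.items():
    p=np.array([ray(s,(u*k,v*k),.034)[:2] for u,v in cs]);c,sz,a=cv2.minAreaRect((p*1000).astype(np.float32));print(n,c,sz,a,p.mean(0).round(4))
a=t["image"][160:205,115:400,::-1];b=s["image"][140:310,60:400,::-1]
a=cv2.resize(a,(800,126),interpolation=2);b=cv2.resize(b,(800,400),interpolation=2)
cv2.imwrite("pics/crop.png",np.vstack([a,b]))
E
```

```text
clam [0.4648 0.3515] [0.463  0.3528]
tall [0.4664 0.2283] [0.4601 0.2273]
plum [0.4396 0.1202] [0.4405 0.1207]
bottle [0.451  0.0102] [0.4615 0.0038]
garlic [ 0.4574 -0.1203] [ 0.4634 -0.1199]
squat [ 0.48   -0.2448] [ 0.4795 -0.2451]
round [ 0.4833 -0.3673] [ 0.4818 -0.3656]
two (607.4776000976562, 199.30291748046875) (219.02549743652344, 114.20565032958984) 89.27013397216797 [0.6085 0.1991]
three (608.8386840820312, -197.2578582763672) (320.9576721191406, 113.0495834350586) 86.50105285644531 [ 0.6093 -0.1968]
two (615.3605346679688, 199.11761474609375) (212.390625, 104.34790802001953) 88.52933502197266 [0.6169 0.199 ]
three (619.4826049804688, -197.0058135986328) (317.9260559082031, 99.68043518066406) 85.31363677978516 [ 0.6188 -0.197 ]
```

View pics/crop.png

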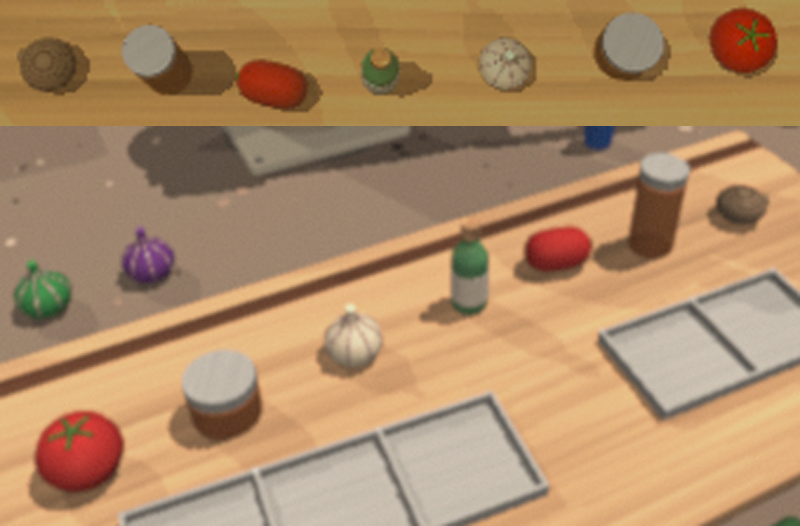

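The crop confirms the choices: the white garlic, the green bottle, the long plum tomato and the wide low jar. Next I'll refine with the wrist camera over each half of the row.

```bash
cat >> h.py <<'E'
def ori(phi):
    y=np.array([np.cos(phi),np.sin(phi),0]);z=np.array([0,0,-1.]);return R.from_matrix(np.c_[np.cross(y,z),y,z]).as_rotvec()
def wrist(manip,name=None):
    T=np.eye(4);T[:3,3]=manip.get_position();T[:3,:3]=R.from_rotvec(manip.get_ee_rot()).as_matrix()
    c=manip.camera("wrist");c["cam_to_world"]=T@c["mount"]
    if name:
        cv2.imwrite(f"pics/{name}.png",cv2.resize(c["image"][:,:,::-1],(800,600),interpolation=2));np.save(name+".npy",c,allow_pickle=True)
    return c
E
python3 - <<'E'
from h import *
from rig import manip
for n,y in(("wl",.22),("wr",-.2)):
    manip.move_to([.47,y,.45],ori(np.pi/2));c=wrist(manip,n)
    print(manip.get_time(),manip.get_joint_positions(),c["fx"],np.round(c["mount"],3).tolist())
E
```

```text
2.0333 [ 4.16091861e-01  8.85969486e-02  1.62298794e+00  1.84448480e-04
  1.43083703e+00 -1.15563988e+00] 303.56016628149234 [[-0.0, -0.962, -0.274, 0.068], [1.0, -0.0, 0.0, -0.001], [-0.0, -0.274, 0.962, -0.121], [0.0, 0.0, 0.0, 1.0]]
3.6333 [-4.23847863e-01  7.37332386e-02  1.63829041e+00  2.52699550e-04
  1.42961364e+00 -1.99606533e+00] 303.56016628149234 [[-0.0, -0.962, -0.274, 0.068], [1.0, -0.0, 0.0, -0.001], [-0.0, -0.274, 0.962, -0.121], [0.0, 0.0, 0.0, 1.0]]
```

```bash
ls pics
```

```text
crop.png
scene0.png
top0.png
wl.png
wr.png
```

View pics/wl.png

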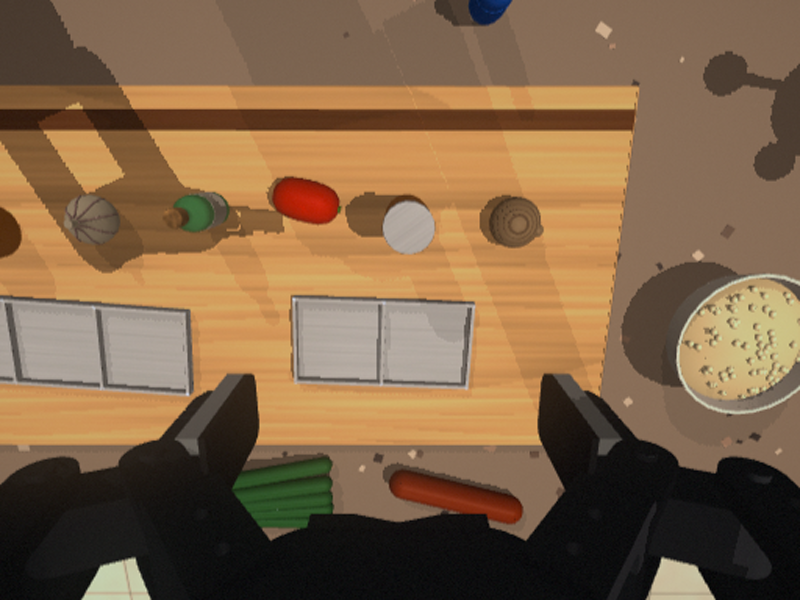

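View pics/wr.png

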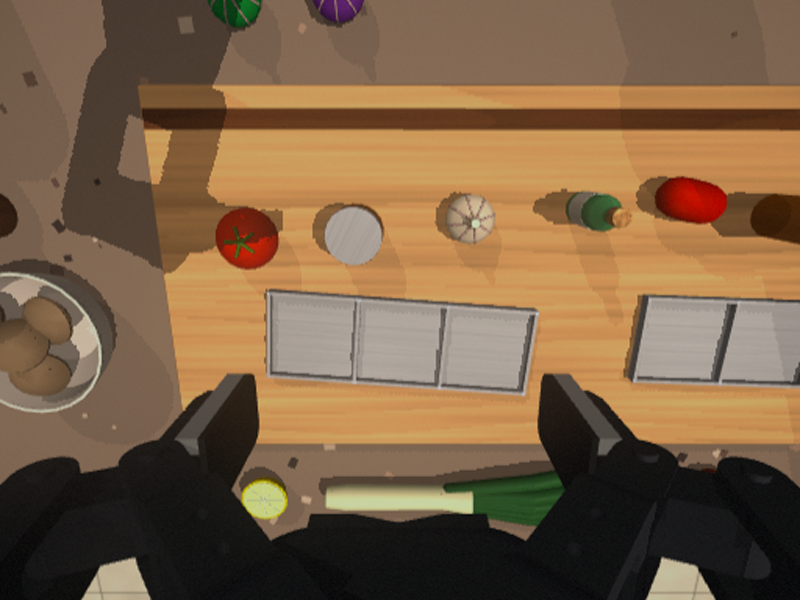

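The left wrist view shows:
- Clam at (515,222), with its hinge bump at (540,231).
- Plum tomato at (307,200).
- Tray_two corners at about (293,296), (474,302), (468,388), (293,381).

The right wrist view shows:
- Squat jar lid at (354,235), garlic at (470,219), round tomato at (247,238).
- Bottle cap at (620,218).
- Tray_three corners at about (267,290), (538,310), (527,394), (267,376).

```bash
python3 - <<'E'
from h import *
L=np.load("wl.npy",allow_pickle=True).item();Rr=np.load("wr.npy",allow_pickle=True).item();k=.64
for n,c,u,v,z in[("clam",L,515,222,.038),("hinge",L,540,231,.038),("tall",L,409,228,.125),("squat",Rr,354,235,.07),("garlicbody",Rr,470,219,.042),("garlictip",Rr,475,223,.08),("garlicL",L,92,219,.042),("cap",Rr,621,218,.12),("capL",L,174,218,.12),("bottlebase",Rr,582,208,.03),("round",Rr,247,238,.045)]:
    print(n,ray(c,(u*k,v*k),z)[:2].round(4))
for n,c in(("L",L),("R",Rr)):
    h=cv2.cvtColor(c["image"],cv2.COLOR_RGB2HSV);m=((h[...,0]<6)|(h[...,0]>174))&(h[...,1]>190)&(h[...,2]>90)
    m[:100]=0;m[170:]=0
    for q in cv2.findContours(m.astype(np.uint8),0,2)[0]:
        if cv2.contourArea(q)<300: continue
        p=np.array([ray(c,x[0]+.0,.043)[:2] for x in q])*1000
        r=cv2.minAreaRect(p.astype(np.float32));e=cv2.fitEllipse(p.astype(np.float32));print(n,r,e)
for n,c,cs in[("two",L,[(293,296),(474,302),(468,388),(293,381)]),("three",Rr,[(267,290),(538,310),(527,394),(267,376)])]:
    p=np.array([ray(c,(u*k,v*k),.034)[:2] for u,v in cs])*1000;print(n,p.round(),cv2.minAreaRect(p.astype(np.float32)),p.mean(0))
# refined tray masks: gray pixels -> min area rect
    hs=cv2.cvtColor(c["image"],cv2.COLOR_RGB2HSV);m=(hs[...,1]<60).astype(np.uint8);m[:184]=0;m[256:]=0;m=cv2.morphologyEx(m,cv2.MORPH_CLOSE,np.ones((5,5)))
    for q in cv2.findContours(m,0,2)[0]:
        if cv2.contourArea(q)>3000:
            p=np.array([ray(c,x[0]+.0,.034)[:2] for x in q])*1000;print("  mask",cv2.minAreaRect(p.astype(np.float32)))
E
```

```text
clam [0.4653 0.3508]
hinge [0.4753 0.3795]
tall [0.4606 0.2303]
squat [ 0.4762 -0.2462]
garlicbody [ 0.4625 -0.1198]
garlictip [ 0.4623 -0.1202]
garlicL [ 0.4618 -0.1187]
cap [0.4526 0.0109]
capL [0.4519 0.0087]
bottlebase [0.4515 0.0077]
round [ 0.4834 -0.3677]
L ((441.2950744628906, 118.87794494628906), (70.3213882446289, 42.840240478515625), 73.95128631591797) ((441.6353454589844, 119.59487915039062), (43.20827865600586, 71.45136260986328), 167.38775634765625)
R ((485.36212158203125, -371.40264892578125), (65.86935424804688, 61.63569641113281), 34.146053314208984) ((486.5704040527344, -371.4485168457031), (57.70451354980469, 69.15200805664062), 130.51210021972656)
R ((441.9594421386719, 123.82731628417969), (73.87127685546875, 43.57106018066406), 76.93815612792969) ((441.5363464355469, 123.8912353515625), (43.246978759765625, 74.56473541259766), 163.4810028076172)
two [[552.  97.]
 [560. 310.]
 [671. 307.]
 [662.  90.]] ((610.808837890625, 201.1258544921875), (217.3228302001953, 111.52740478515625), 87.51873016357422) [611.30312816 200.96518597]
  mask ((616.4653930664062, -150.18922424316406), (237.35385131835938, 113.32798767089844), 85.61102294921875)
  mask ((611.5880737304688, 200.76699829101562), (215.56410217285156, 113.00487518310547), 87.95480346679688)
three [[ 546. -353.]
 [ 571.  -33.]
 [ 681.  -38.]
 [ 656. -361.]] ((613.474365234375, -195.52540588378906), (324.2054748535156, 110.32600402832031), 85.68882751464844) [ 613.46867306 -196.38769156]
  mask ((611.2283935546875, 193.70565795898438), (214.71682739257812, 112.66313934326172), 87.85258483886719)
  mask ((613.0873413085938, -197.09202575683594), (320.6512756347656, 113.23905944824219), 85.65280151367188)
```

All the views agree to within a few millimetres, so I'll start with the garlic.

```bash
cat >> h.py <<'E'
def tray(c,ang,off):
    a=np.deg2rad(ang);return np.array(c)+off*np.array([np.cos(a),np.sin(a)])
def three(o):return tray((.613,-.197),85.6,o)
def two(o):return tray((.611,.200),87.9,o)
def pickplace(m,src,phi,h,w,dst,phi2,f):
    S=lambda xy,z:[xy[0],xy[1],z]
    phi,phi2=np.deg2rad([phi,phi2])
    m.command_gripper(.085,f)
    m.move_to(S(src,.24),ori(phi));m.servo_line(S(src,.02+h+.05),rate=.2);m.servo_line(S(src,.02+h),rate=.08)
    print("down",m.get_position().round(4),m.get_contact_force().round(1))
    m.command_gripper(max(w-.02,0),f);print("grip",m.get_width(),m.get_grip_force(),m.get_contact_force().round(1))
    if m.get_width()<w-.012: print("MISSED");m.servo_line(S(src,.24));return False
    m.servo_line(S(src,.02+h+.03),rate=.06);m.servo_line(S(src,.24),rate=.2)
    print("lifted",m.get_width(),m.get_contact_force().round(1))
    m.move_to(S(dst,.24),ori(phi2));print("over",m.get_width())
    m.servo_line(S(dst,.024+h+.03),rate=.2);m.servo_line(S(dst,.024+h+.0015),rate=.04)
    print("set",m.get_width(),m.get_contact_force().round(1))
    m.command_gripper(m.get_width()+.010);m.hold(.2)
    m.servo_line(S(dst,.024+h+.03),rate=.08);m.servo_line(S(dst,.24),rate=.2)
    print("t",m.get_time());return True
E
python3 - <<'E'
from h import *
from rig import manip
pickplace(manip,(.462,-.1195),90,.028,.054,three(-.106),85.6,25)
manip.move_to([.5,-.2,.4],ori(np.pi/2));wrist(manip,"g1")
E
```

```text
down [ 0.4622 -0.1195  0.0481] [ 0.5  0.2 -0.4]
grip 0.05209074855271414 25.30730317812413 [-0.1  0.5  5. ]
lifted 0.05238740505355565 [ 0.5 -0.1 -2. ]
over 0.05206201373489092
set 0.05268023117876605 [-1.1  0.1 -0.2]
t 13.0417
```

View pics/g1.png

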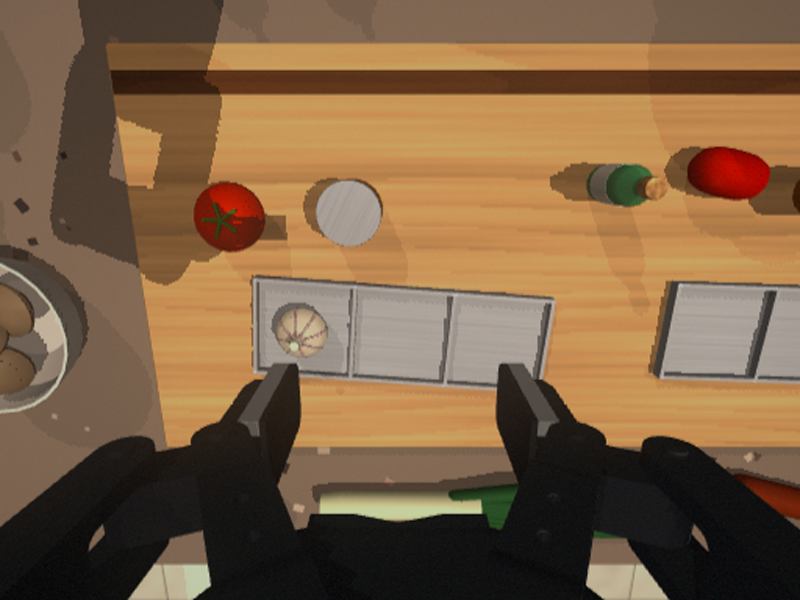

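Garlic stands upright in its compartment at (302,332). Next come the bottle and the squat jar.

```bash
python3 - <<'E'
from h import *
from rig import manip
if pickplace(manip,(.452,.0095),90,.062,.038,three(0),85.6,40):
    pickplace(manip,(.477,-.246),90,.034,.062,two(-.053),87.9,40)
manip.move_to([.5,0,.42],ori(np.pi/2));wrist(manip,"g2")
E
```

```text
down [0.4523 0.0095 0.0822] [-0.2 -0.   0.2]
grip 0.03636429993644353 39.41572311334312 [-1.2  0.6  6.3]
lifted 0.036300573383576326 [-0.  -0.1 -2.2]
over 0.03632420405132372
set 0.03687801746805994 [ 0.6 -0.8 -3. ]
t 23.175
down [ 0.477  -0.246   0.0538] [-0.6 -0.1 -0.7]
grip 0.06080798567734019 43.446515998221 [-1.8  0.5  6.6]
lifted 0.060988869042667336 [ 0.5 -0.3 -1.1]
over 0.061202209853698016
set 0.060802730809147006 [ 0.4  0.5 -1.8]
t 32.9917
```

View pics/g2.png

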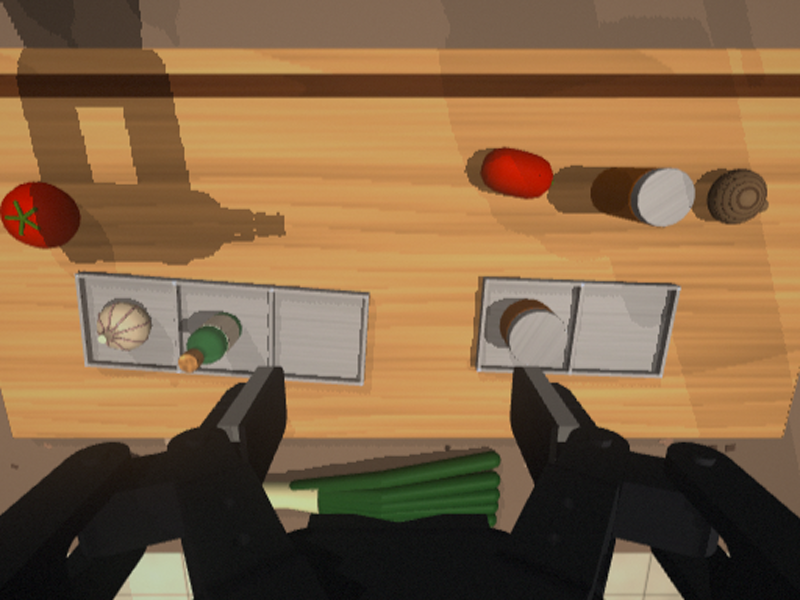

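Bottle (210,345) and squat jar (530,335) stand in their compartments. Now the plum tomato and the clam, both gripped roughly along x.

```bash
python3 - <<'E'
from h import *
from rig import manip
if pickplace(manip,(.4415,.1205),-14.5,.028,.046,two(.053),-2.1,25):
    pickplace(manip,(.465,.351),-19,.027,.056,three(.106),-4.4,25)
manip.move_to([.5,0,.42],ori(np.pi/2));wrist(manip,"g3")
E
```

```text
down [0.4417 0.1205 0.0482] [0.2 0.7 0.6]
grip 0.04511007056824986 24.631131514906883 [-1.6  0.5  7.5]
lifted 0.04491919444668931 [-0.1  0.4 -0.9]
over 0.04448020266288813
set 0.04455220436865388 [ 0.4  0.4 -0.6]
t 44.4333
down [0.465  0.3511 0.0469] [ 0.4  0.4 -0.5]
grip 0.05462792253373579 25.4834995418787 [-0.8 -1.3  5.5]
lifted 0.05441259610117276 [ 0.4  0.3 -0.6]
over 0.05475061826371838
set 0.05463287683897508 [-0.2  0.3 -0.4]
t 54.6833
```

View pics/g3.png

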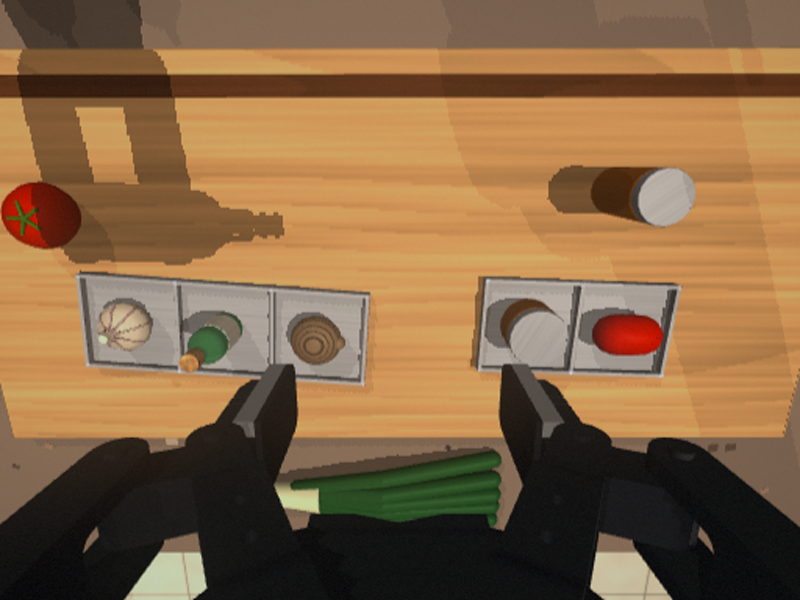

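All five sit in their compartments, with the clam at (316,340) and the plum tomato at (628,335). The spares haven't moved. I'll take one oblique view to check for tilt.

```bash
python3 - <<'E'
from rig import manip
import cv2
manip.move_to([.25,.55,.35],manip.get_ee_rot())
c=manip.camera("scene");cv2.imwrite("pics/s1.png",cv2.resize(c["image"][140:370,60:430,::-1],(800,497),interpolation=2))
E
```

```text
(no output)
```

View pics/s1.png

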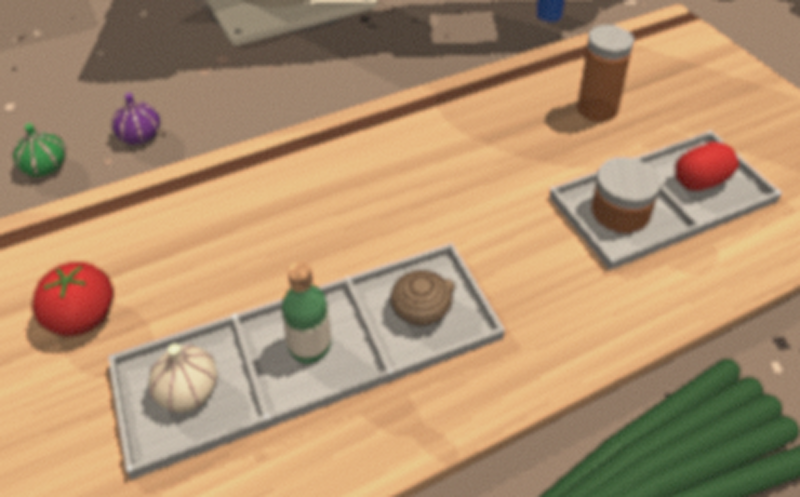

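Everything stands or lies flat. The clam's ring offset of (-3,+7) px matches the parallax expected if it lies level. Handing in.

```bash
python3 -c "
from rig import manip
print(manip.get_time(),manip.sign_off())"
```

```text
the job is handed in; nothing more can be done
58.3083 None
```

Both kits are packed as asked, nothing was dropped or tipped, and the spares weren't touched; I handed the job in at 58 s of the allowed 112 s, and no verdict came back.

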